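# Clamp a block in the marking fixture

### The job

Get the white metal block ready for marking in the small clamping fixture on the worktop: with a fingertip, push the block along the base plate until its end is fully against the tip of the stop screw, then push the red-handled cam lever round with one finger until it is fully home against its stop pin, so that the sprung pad holds the block tight against the two locating pins. Nothing is to be pinched or lifted, and the other things on the bench stay where they are.

Things in the scene. Friction and masses are not known exactly. Their poses are not given: they have to be found in the camera images.
- fixture: clamping fixture, screwed to the worktop. Dark grey metal base plate, 12 mm thick, x = -85 to +40 mm, y = -80 to +55 mm. Origin: on the worktop, below the centre of the clamped block's place; z up. Pad guide: x = -43 to -31, y = -17 to +17 mm, 34 mm high. Stop screw's bracket: x = -13 to +13, y = +38 to +57 mm, 32 mm high. The lane along x = 0 from the block to the plate's -y edge is clear
- block: loose white metal block in the fixture, 30 mm (its x) by 45 mm (its y) by 20 mm high, 50 to 100 g; origin at the centre of its underside, which rests 12 mm above the worktop. At the start its axes are within 5 degrees of the fixture's and it lies 1 to 4 mm short of the pins and 14 to 28 mm short of the stop screw (towards -y). Clamped: x = 0, y = 0 of the fixture, axes in line
- stop_screw_tip (a point): tip of the 8 mm steel stop screw, 22 mm above the worktop, at x = 0, y = +22.5 mm of the fixture; the screw points along the fixture's -y and meets the middle of the block's +y end
- cam_pivot (a point): the lever's vertical pivot axis, at x = -70.5, y = 0 mm of the fixture, 38 mm above the worktop
- lever_grip (a point): middle of the red sleeve on the lever, on its centre line, 63 mm from the pivot axis, 39 mm above the worktop. The sleeve is a level round bar 17 mm thick, from 44 to 82 mm from the pivot axis, plus a round end to 90 mm; nearer the pivot the steel arm is 12 mm thick
- cam_lever (a joint): angle of the cam lever, rad. 0 = open, the arm pointing 160 degrees counter-clockwise (from above) from the fixture's +x; grows counter-clockwise; 1.92 = home, the arm pointing to the fixture's -y. Starts at 0 to 0.3. A push of about 4 to 6 N on the sleeve, square to the arm, turns it; it stays where it is left. Past about 0.7 the pad meets the block and moves it to the pins
- pressure_pad: black rubber-faced sprung pad, 13 mm across, its axis 22 mm above the worktop; the cam drives it along the fixture's +x against the middle of the block's side. At the start its face is at x = -23 to -20 mm, y = 0 of the fixture
- hex_key: grey hexagon key, 83 mm long, loose on the worktop; leave alone
- screwdriver: red-handled screwdriver, 162 mm long, loose on the worktop; leave alone
- brush: wooden-handled dust brush, 158 mm long, loose on the worktop; leave alone
- marker_black: black marker pen, 129 mm long, loose on the worktop; leave alone
- part_block_3: second white metal block of the same kind (30 x 45 x 20 mm), loose on the worktop away from the fixture; not the one to clamp, leave alone
- caliper: digital caliper, 202 mm long, loose on the worktop; leave alone
- usb_stick: black usb stick, 52 mm long, loose on the worktop; leave alone
- locating_pins (a point): midway between the two steel locating pins (8 mm thick, tops 28 mm above the worktop), which stand at x = +19 mm, y = -13 and +13 mm of the fixture; this point is at their tops
- lever_stop_pin (a point): top of the 7 mm steel pin that the lever meets when home, at x = -60.7, y = -34 mm of the fixture, 43 mm above the worktop

How it is judged:
By the outcome, as a careful person would: the job done as asked, in the order asked, and still so for the second after the job is handed in, with the robot touching nothing.
It also fails if it takes over 64 s, if anything falls off the work surface, if the arm or the gripper's body presses on something with over 40 N, if the wrist force passes 120 N, or if a joint passes its speed limit or range.

### The arm

A 6-joint arm with a two-finger parallel gripper is mounted at the origin on a cart in front of the work surface, level with it; the furniture and walls round the work are solid. World frame = base frame: x ahead of the robot, y to its left, z up, the work surface at z = 0. Lengths are in m, angles in rad, forces in N, time in s.
With the tool pointing down it reaches from about 0.3 to 0.75 m from the base axis. Payload 8.5 kg.
Tool frame: the origin (TCP) lies midway between the tips of the shut fingers; the grasp point (between the pads) lies 19 mm behind it (env.grip_point_offset is the z of the grasp point in the tool frame, in m); z points along the fingers, y is the direction in which the jaws open and shut (so a half turn about z gives the same grasp; the last joint's range is limited). The gripper opens to 85 mm and grips with 20 to 120 N. Pads are 22 mm wide; open, the fingers measure 114 mm over their backs; the gripper's body (76 mm by 85 mm) begins 54 mm behind the grasp point. The pads swing forward as they close: fully open they stand 13 mm farther back than shut.
Start: joints at [0.898, 0.381, 1.297, -0, 1.464, -0.215], TCP at [0.243, 0.493, 0.231] pointing down, gripper open.
Joint ranges: [-3.11, 3.11], [-0.89, 2.33], [0.22, 2.48], [-1.42, 4.56], [0.17, 2.85], [-2.88, 2.88]. Speed limits (rad/s): [2.39, 2.39, 3.14, 3.14, 3.14, 3.14].

### API

Orientations are given as a rotation vector (axis times angle).
In Python, from workcell import telemetry, read_camera, get_calibration, order, env gives the robot as it stands. The module is installed in compiled form; this text tells all that it offers.
- The arm moves only by the shell command python3 -m pendant 'ROWS' [OPENING] [FORCE]. ROWS is JSON, a list of rows, each an object of numbers: "dx", "dy", "dz": the shift along the world's x, y, z in m; "wx", "wy", "wz": the turn, a rotation vector about the world's x, y, z in degrees. A call has 1 to 12 rows; each row is the pose to reach, as a shift and turn from the pose commanded when the call began; what a row does not reach only later rows make up. A row lasts 1/10 s, in which the tool goes at most 50 mm and 8.59 degrees, less where a joint would pass 70% of its speed; a pose out of reach is approached as far as the arm can. A call with a gripper value outside its range is refused whole. OPENING is the opening, from 0 (shut) to 1 (fully open), set as the call begins (- or left out, the last holds). The fingers move at their own pace and stop on an object; FORCE is the grip in N (left out, the last holds). Time passes only in rows, so rows that repeat a pose let the fingers close. It gives the time, the measured TCP pose, the force and the opening at its end, in the units of the state.
- telemetry.get_state(): the state, without advancing time (a new reading comes with each control period).
- read_camera(name): name is "side" or "top" or "wrist"; returns the picture (480x640x3 uint8, blue, green, red); there is no depth.
- get_calibration(name): a dict with "camera_matrix" (3x3 intrinsics, pixels), "origin" and "rotation" of the camera in the world. Camera axes: x right, y up, looking along -z (the intrinsics and any distortion apply to the point x, -y, -z); pixel columns grow to the right and rows downward; lengths in m; the calibration is good to about 2 mm. A picture is of the moment at which its call begins: read the wrist's pose just before it. get_calibration takes no time and is no camera call; for the wrist camera it gives the pose at the moment of the call.
- order.job_done(): hands the job in, once; it reports no verdict.
The state is a dict: "time_s": time; "q": joint angles; "joint_velocities": joint speeds; "joint_efforts": joint torques, N m; "position": TCP position; "tcp_rot": TCP orientation; "force": force on the tool from outside, world axes, zero at the start; "ft_torque": the same for the moment, N m; "grip_width": finger opening in m.
Only numpy, scipy, OpenCV 4.12 (cv2) and the standard library are available. Lean on these libraries where they do the work, as an engineer would, in place of code of your own. Each camera call takes 0.05 s, during which the arm holds its last target.

## Working session

There is one attempt and no reset: what is moved stays moved. The work goes in short steps, Python scripts to look and compute and a shell command to move; the robot and the scene stay as the last step left them, time stands still between calls to the robot, and variables do not carry over. Pictures are saved under pics/ and viewed, and the job is handed in when it is done.

```bash
mkdir -p pics; python3 - <<'E'
from workcell import telemetry, read_camera, get_calibration, env
import cv2
s=telemetry.get_state()
print({k:s[k] for k in ('time_s','position','tcp_rot','force','grip_width')})
for n in ('top','side','wrist'):
    c=get_calibration(n); print(n,c)
    cv2.imwrite(f'pics/{n}0.png',read_camera(n))
E
```

```text
{'time_s': 0.0, 'position': array([0.24291347, 0.49313755, 0.23069464]), 'tcp_rot': array([-7.12706472e-01, -3.05904937e+00,  2.09829143e-03]), 'force': array([-0.13563542, -0.1230689 , -0.36109074]), 'grip_width': 0.08526131368561837}
top {'camera_matrix': array([[538.91971866,   0.        , 328.75571484],
       [  0.        , 538.91971866, 235.58603306],
       [  0.        ,   0.        ,   1.        ]]), 'origin': array([0.53107083, 0.10496112, 0.92024704]), 'rotation': array([ 0.07987928, -0.14130123, -1.5492593 ])}
side {'camera_matrix': array([[543.90865091,   0.        , 324.1286949 ],
       [  0.        , 543.90865091, 242.27009604],
       [  0.        ,   0.        ,   1.        ]]), 'origin': array([0.56158053, 0.81761066, 0.68293317]), 'rotation': array([ 0.0637203 , -1.27790768, -2.73597218])}
wrist {'camera_matrix': array([[421.72134582,   0.        , 321.92653431],
       [  0.        , 421.72134582, 247.27410781],
       [  0.        ,   0.        ,   1.        ]]), 'origin': array([0.17781017, 0.52502837, 0.37289137]), 'rotation': array([-0.26039199, -0.1612363 ,  1.10538367])}
```

View pics/top0.png

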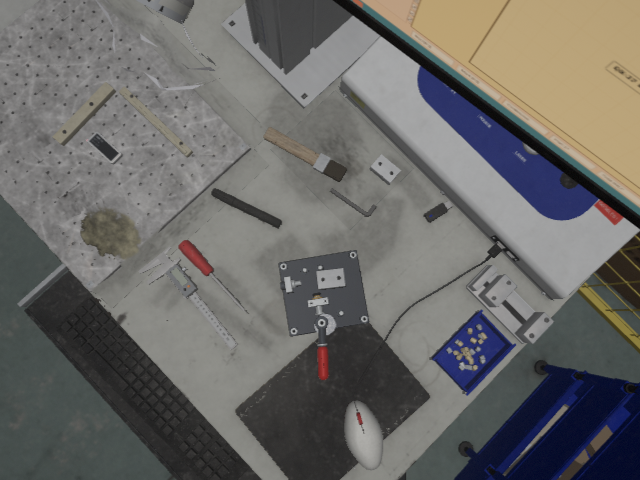

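View pics/side0.png

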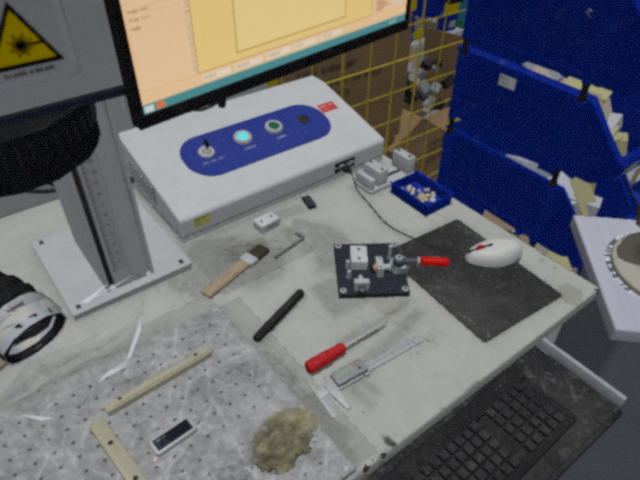

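View pics/wrist0.png

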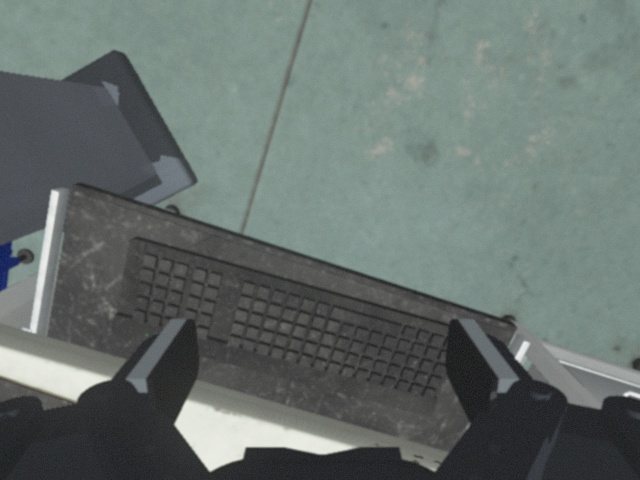

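The top view shows the fixture around (325,293). The stop bracket is at its left, the block is at (328,278), and the lever points down the image to (323,362). I'll enlarge it.

```bash
python3 - <<'E'
import cv2
a=cv2.imread('pics/top0.png')[240:390,260:390]
cv2.imwrite('pics/topz.png',cv2.resize(a,None,fx=4,fy=4,interpolation=cv2.INTER_CUBIC))
a=cv2.imread('pics/side0.png')[225:310,320:460]
cv2.imwrite('pics/sidez.png',cv2.resize(a,None,fx=5,fy=5,interpolation=cv2.INTER_CUBIC))
E
```

```text
(no output)
```

View pics/topz.png

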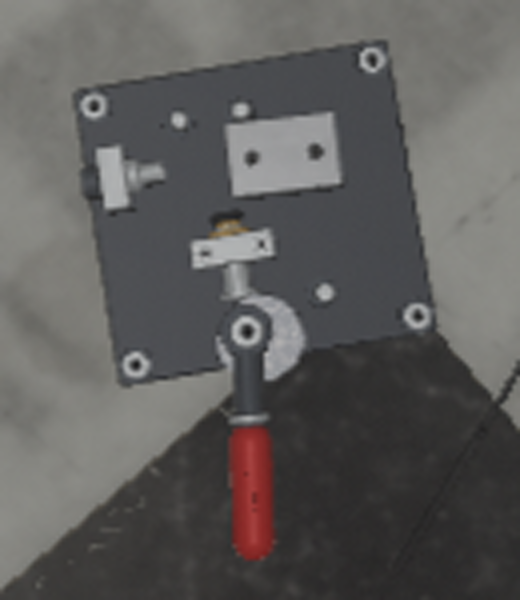

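View pics/sidez.png

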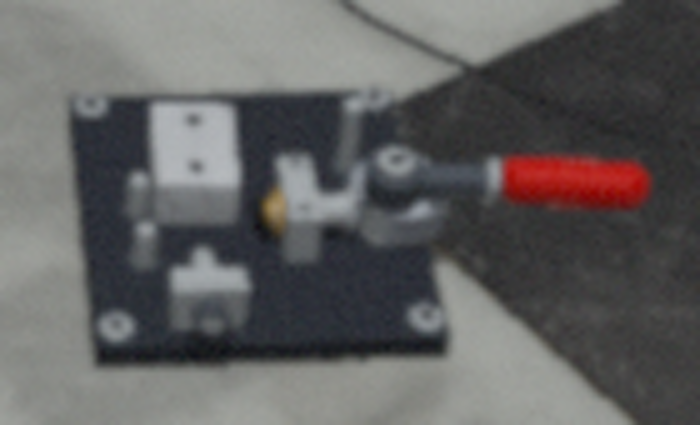

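```bash
cat > h.py <<'E'
import numpy as np, cv2
from scipy.spatial.transform import Rotation as R
from workcell import get_calibration
CAL={}
def cal(n):
    c=get_calibration(n); return np.array(c['camera_matrix']),np.array(c['origin']),R.from_rotvec(c['rotation']).as_matrix()
def ray(c,uv):
    K,o,M=c
    d=np.array([(uv[0]-K[0,2])/K[0,0],-(uv[1]-K[1,2])/K[1,1],-1.]); return o,M@d
def onz(c,uv,z):
    o,d=ray(c,uv); return o+d*(z-o[2])/d[2]
def proj(c,p):
    K,o,M=c; q=M.T@(np.asarray(p)-o); return np.array([K[0,2]+K[0,0]*q[0]/-q[2],K[1,2]+K[1,1]*q[1]/q[2]])
def fit(P,Q): # 2D rigid P->Q
    P=np.array(P);Q=np.array(Q);a=P.mean(0);b=Q.mean(0)
    H=(P-a).T@(Q-b); th=np.arctan2(H[0,1]-H[1,0],H[0,0]+H[1,1])
    r=np.array([[np.cos(th),-np.sin(th)],[np.sin(th),np.cos(th)]])
    return th,b-r@a,(P@r.T+(b-r@a)-Q)
E
cat > m.py <<'E'
from h import *
def tz(u,v): return (260+(u+.5)/4-.5,240+(v+.5)/4-.5)
def sz(u,v): return (320+(u+.5)/5-.5,225+(v+.5)/5-.5)
T=cal('top');S=cal('side')
fx=[((40,55),(76,92),12),((40,-80),(386,42),12),((-85,-80),(437,330),12),((-85,55),(121,386),12),((19,13),(179,121),28),((19,-13),(241,110),28),((-60.7,-34),(324,292),43),((-70.5,0),(246,331),45)]
P=[np.array(f)/1e3 for f,_,_ in fx];Q=[onz(T,tz(*u),z/1e3)[:2] for _,u,z in fx]
th,t,res=fit(P,Q);print('top yaw',np.degrees(th),'t',t,'res mm',np.round(res*1e3,1).tolist())
sx=[((40,55),(97,352),12),((40,-80),(71,95),12),((-85,55),(446,340),12),((19,13),(145,228),28),((19,-13),(137,177),28),((-60.7,-34),(354,101),43),((-70.5,0),(396,158),45)]
P=[np.array(f)/1e3 for f,_,_ in sx];Q=[onz(S,sz(*u),z/1e3)[:2] for _,u,z in sx]
th2,t2,res=fit(P,Q);print('side yaw',np.degrees(th2),'t',t2,'res mm',np.round(res*1e3,1).tolist())
r=np.array([[np.cos(th),-np.sin(th)],[np.sin(th),np.cos(th)]])
b=[((15,22.5),(226,126)),((15,-22.5),(334,112)),((-15,-22.5),(343,184)),((-15,22.5),(234,195))]
P=[np.array(f)/1e3 for f,_ in b];Q=[onz(T,tz(*u),.032)[:2] for _,u in b]
tb,bt,res=fit(P,Q);print('block yaw rel',np.degrees(tb-th),'pos fixture mm',(r.T@(bt-t))*1e3,np.round(res*1e3,1).tolist())
b=[((15,22.5),(157,186)),((15,-22.5),(150,104)),((-15,-22.5),(237,104)),((-15,22.5),(239,187))]
r2=np.array([[np.cos(th2),-np.sin(th2)],[np.sin(th2),np.cos(th2)]])
P=[np.array(f)/1e3 for f,_ in b];Q=[onz(S,sz(*u),.032)[:2] for _,u in b]
tb,bt,res=fit(P,Q);print('side block yaw rel',np.degrees(tb-th2),'pos fixture mm',(r2.T@(bt-t2))*1e3,np.round(res*1e3,1).tolist())
# lever
a=onz(T,tz(250,430),.039)[:2];e=onz(T,tz(254,560),.039)[:2];pv=onz(T,tz(246,331),.045)[:2]
print('lever dir deg fixture',np.degrees(np.arctan2(*(e-pv)[::-1])-th),'len',np.linalg.norm(e-pv),'joint',np.radians((np.degrees(np.arctan2(*(e-pv)[::-1])-th)%360)-160))
E
python3 m.py
```

```text
top yaw 10.45188052646255 t [0.58406627 0.09417405] res mm [[0.7, 1.4], [1.3, -0.6], [-1.0, -0.9], [-0.6, 0.8], [0.3, 0.0], [-0.0, 0.0], [-0.4, -0.6], [-0.3, -0.2]]
side yaw 10.338202944864673 t [0.5834901 0.0954575] res mm [[1.5, -2.4], [1.3, -0.0], [-2.1, -2.1], [-0.1, -0.0], [-0.8, 0.9], [0.1, 1.9], [0.2, 1.8]]
block yaw rel -2.8043106675146783 pos fixture mm [ -2.17862917 -27.50332868] [[0.7, 0.1], [0.1, -0.0], [-0.0, 0.1], [-0.7, -0.1]]
side block yaw rel -3.4222611662597116 pos fixture mm [ -2.71263961 -26.46944852] [[0.2, -0.3], [-1.0, -0.2], [1.2, 0.8], [-0.4, -0.3]]
lever dir deg fixture -187.31596860821983 len 0.09017684229991424 joint 0.22137811021288273
```

The plate corners, pins, pivot and stop pin agree between the two views to about 1–2 mm. From them, the fixture is at (0.584, 0.0947) with yaw 10.4°. In the fixture frame the block is at about (-2.4, -27) mm with yaw about -3°, and the lever is at about 0.22 rad. Next I shut the gripper, turn it so one finger's back faces +y, and move above the lane.

```bash
python3 -m pendant '[{"dx":0.1,"dy":-0.13,"wz":-40},{"dx":0.2,"dy":-0.27,"wz":-80},{"dx":0.3,"dy":-0.4,"wz":-100},{"dx":0.355,"dy":-0.475,"wz":-143.4},{"dx":0.355,"dy":-0.475,"wz":-143.4},{"dx":0.355,"dy":-0.475,"wz":-143.4},{"dx":0.355,"dy":-0.475,"wz":-143.4},{"dx":0.355,"dy":-0.475,"wz":-143.4},{"dx":0.355,"dy":-0.475,"wz":-143.4},{"dx":0.355,"dy":-0.475,"wz":-143.4},{"dx":0.355,"dy":-0.475,"wz":-143.4},{"dx":0.355,"dy":-0.475,"wz":-143.4}]' 0 20
cat > st.py <<'E'
from h import *
from workcell import telemetry
s=telemetry.get_state(); M=R.from_rotvec(s['tcp_rot']).as_matrix()
th=np.radians(10.4);r=np.array([[np.cos(th),-np.sin(th)],[np.sin(th),np.cos(th)]])
o=np.array([.5838,.0947])
print('t',round(s['time_s'],2),'pos',np.round(s['position'],4),'fix mm',np.round(r.T@(s['position'][:2]-o)*1e3,1),'yaw_y',round(np.degrees(np.arctan2(M[1,1],M[0,1])),1),'tilt',np.round(M[:,2],3),'F',np.round(s['force'],1),'q',np.round(s['q'],2),'grip',round(s['grip_width'],4))
E
python3 st.py
```

```text
t 0.15 pos [0.243  0.4932 0.2309] fix mm [-263.3  453.4] yaw_y 63.8 tilt [-0.001 -0.001 -1.   ] F [-0.1 -0.7 -0.5] q [ 0.9   0.38  1.3  -0.    1.46 -0.22] grip 0.0856validation failed for argument at $[0]...
```

```bash
python3 -m pendant '[{"dx":0.05,"dy":-0.05,"dz":0.0,"wx":0.0,"wy":0.0,"wz":-8.0}]' 0 20; echo; python3 st.py
```

```text
time_s: 0.25
position: [0.2761, 0.4598, 0.2309]
tcp_rot: [-0.918, -3.003, -0.0]
force: [1.9, -0.2, -0.2]
grip_width: 0.0735

t 0.25 pos [0.2761 0.4598 0.2309] fix mm [-236.7  414.7] yaw_y 56.0 tilt [-0.001  0.001 -1.   ] F [ 1.9 -0.2 -0.2] q [ 0.81  0.36  1.34  0.    1.45 -0.17] grip 0.0735
```

```bash
python3 -m pendant '[{"dx":0.04,"dy":-0.04,"dz":0,"wx":0,"wy":0,"wz":-8},{"dx":0.07,"dy":-0.08,"dz":0,"wx":0,"wy":0,"wz":-16},{"dx":0.10,"dy":-0.12,"dz":0,"wx":0,"wy":0,"wz":-24},{"dx":0.13,"dy":-0.16,"dz":0,"wx":0,"wy":0,"wz":-32},{"dx":0.16,"dy":-0.2,"dz":0,"wx":0,"wy":0,"wz":-40},{"dx":0.18,"dy":-0.24,"dz":0,"wx":0,"wy":0,"wz":-48},{"dx":0.2,"dy":-0.28,"dz":0,"wx":0,"wy":0,"wz":-56},{"dx":0.22,"dy":-0.32,"dz":0,"wx":0,"wy":0,"wz":-64},{"dx":0.24,"dy":-0.36,"dz":0,"wx":0,"wy":0,"wz":-72},{"dx":0.27,"dy":-0.4,"dz":0,"wx":0,"wy":0,"wz":-80},{"dx":0.3,"dy":-0.42,"dz":0,"wx":0,"wy":0,"wz":-88},{"dx":0.32,"dy":-0.44,"dz":0,"wx":0,"wy":0,"wz":-96}]' 0 20; echo; python3 st.py
```

```text
time_s: 1.45
position: [0.5998, 0.0162, 0.2308]
tcp_rot: [-2.854, -1.312, 0.001]
force: [0.1, -0.2, 0.4]
grip_width: 0.0002

t 1.45 pos [0.5998 0.0162 0.2308] fix mm [  1.5 -80.1] yaw_y -40.6 tilt [-0.  0. -1.] F [ 0.1 -0.2  0.4] q [-0.17  0.47  1.15  0.    1.52  0.54] grip 0.0002
```

```bash
python3 -m pendant '[{"dx":-0.001,"dy":0,"dz":-0.03,"wx":0,"wy":0,"wz":-8},{"dx":-0.001,"dy":0,"dz":-0.06,"wx":0,"wy":0,"wz":-16},{"dx":-0.001,"dy":0,"dz":-0.1,"wx":0,"wy":0,"wz":-24},{"dx":-0.001,"dy":0,"dz":-0.14,"wx":0,"wy":0,"wz":-32},{"dx":-0.001,"dy":0,"dz":-0.17,"wx":0,"wy":0,"wz":-39},{"dx":-0.001,"dy":0,"dz":-0.17,"wx":0,"wy":0,"wz":-39}]'; echo; python3 st.py
python3 - <<'E'
from workcell import read_camera
import cv2
for n,(x,y,w,h) in {'top':(240,220,170,180),'side':(280,150,200,170),'wrist':(0,0,640,480)}.items():
    a=read_camera(n); cv2.imwrite(f'pics/{n}1.png',a)
    k=min(800/w,600/h); 
    cv2.imwrite(f'pics/{n}1z.png',cv2.resize(a[y:y+h,x:x+w],None,fx=int(k),fy=int(k),interpolation=cv2.INTER_CUBIC))
E
```

```text
time_s: 2.05
position: [0.5952, 0.0183, 0.0574]
tcp_rot: [-3.126, -0.293, 0.013]
force: [0.3, 0.4, 0.8]
grip_width: -0.0

t 2.05 pos [0.5952 0.0183 0.0574] fix mm [ -2.6 -77.2] yaw_y -79.3 tilt [-0.008  0.001 -1.   ] F [0.3 0.4 0.8] q [-0.17  0.63  1.4   0.    1.12  1.22] grip -0.0
```

View pics/top1z.png

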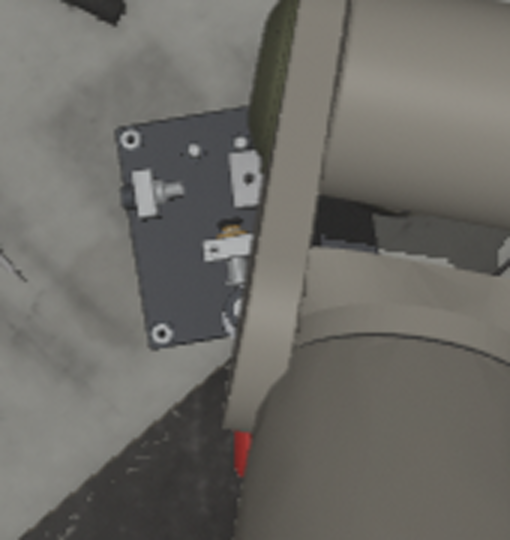

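View pics/side1z.png

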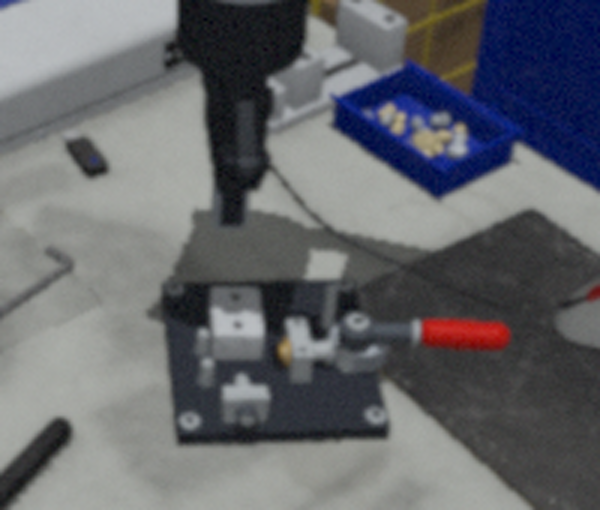

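View pics/wrist1z.png

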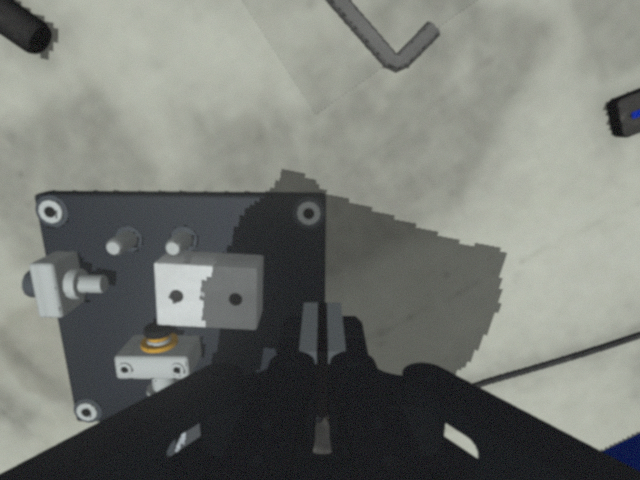

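The top view is blocked by the arm. The wrist view shows the block top at columns 155–263 and rows 252–328, the pins near (115,247) and (175,247), and the fingers at columns 303–343. I'll check the fixture position relative to the tool from this view.

```bash
python3 - <<'E'
from h import *
W=cal('wrist');print('cam',W[1])
th=np.radians(10.4);r=np.array([[np.cos(th),-np.sin(th)],[np.sin(th),np.cos(th)]]);o=np.array([.5838,.0947])
a=cv2.imread('pics/wrist1.png')
for p in [(40,55,12),(40,-80,12),(19,13,28),(19,-13,28),(0,22.5,22),(-31,17,34),(-31,-17,34),(-43,17,34)]:
    w=np.r_[o+r@np.array(p[:2])/1e3,p[2]/1e3]; u=proj(W,w); print(p,u.round(1)); cv2.circle(a,tuple(int(x) for x in u.round()),3,(0,0,255),1)
for p in [(-15,22.5),(15,22.5),(15,-22.5),(-15,-22.5)]:
    c,s=np.cos(np.radians(-3)),np.sin(np.radians(-3)); q=np.array([c*p[0]-s*p[1]-2.4,s*p[0]+c*p[1]-27])
    u=proj(W,np.r_[o+r@q/1e3,.032]);cv2.circle(a,tuple(int(x) for x in u.round()),3,(255,0,255),1)
from workcell import telemetry
s=telemetry.get_state();M=R.from_rotvec(s['tcp_rot']).as_matrix()
for dx in(-11,11):
  for dy in (-15,15):
    u=proj(W,s['position']+M@np.array([dx,dy,0])/1e3);print(dx,dy,u.round(1));cv2.circle(a,tuple(int(x) for x in u.round()),3,(0,255,0),1)
cv2.imwrite('pics/w1o.png',a)
E
```

```text
cam [0.66931914 0.03132559 0.20517299]
(40, 55, 12) [ 32.1 194.3]
(40, -80, 12) [325.5 197.2]
(19, 13, 28) [113.  248.9]
(19, -13, 28) [172.5 249.4]
(0, 22.5, 22) [104.  284.2]
(-31, 17, 34) [112.2 357.2]
(-31, -17, 34) [186.6 357.8]
(-43, 17, 34) [115.6 380. ]
-11 -15 [281.1 352.1]
-11 15 [360.2 352.1]
11 -15 [279.5 298.5]
11 15 [361.7 298.5]
```

View pics/w1o.png

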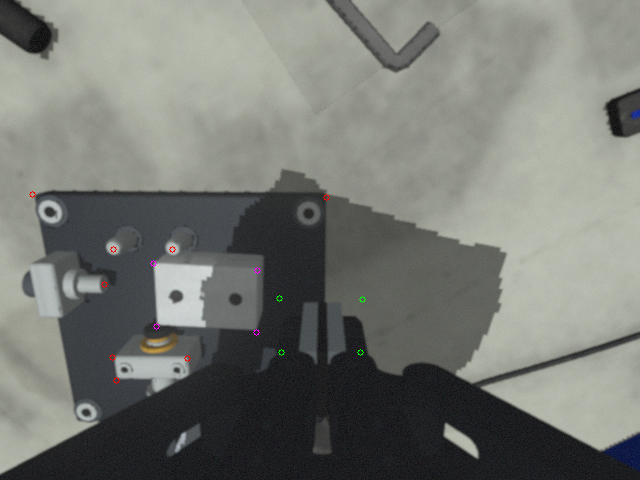

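```bash
python3 -m pendant '[{"dx":0,"dy":0,"dz":-0.02,"wx":0,"wy":0,"wz":0},{"dx":0,"dy":0,"dz":-0.039,"wx":0,"wy":0,"wz":0},{"dx":0,"dy":0,"dz":-0.039,"wx":0,"wy":0,"wz":0},{"dx":0,"dy":0,"dz":-0.039,"wx":0,"wy":0,"wz":0}]'; echo; python3 st.py
```

```text
time_s: 2.6
position: [0.5983, 0.0179, 0.024]
tcp_rot: [3.127, 0.297, 0.004]
force: [0.1, 0.4, 0.2]
grip_width: -0.0001

t 2.6 pos [0.5983 0.0179 0.024 ] fix mm [  0.4 -78.2] yaw_y -79.2 tilt [ 0.002 -0.    -1.   ] F [0.1 0.4 0.2] q [-0.17  0.68  1.43  0.    1.03  1.21] grip -0.0001
```

```bash
python3 -m pendant '[{"dx":-0.001,"dy":0.005,"dz":-0.003,"wx":0,"wy":0,"wz":-0.4},{"dx":-0.002,"dy":0.01,"dz":-0.003,"wx":0,"wy":0,"wz":-0.4},{"dx":-0.003,"dy":0.014,"dz":-0.003,"wx":0,"wy":0,"wz":-0.4},{"dx":-0.0035,"dy":0.017,"dz":-0.003,"wx":0,"wy":0,"wz":-0.4},{"dx":-0.004,"dy":0.02,"dz":-0.003,"wx":0,"wy":0,"wz":-0.4},{"dx":-0.0042,"dy":0.023,"dz":-0.003,"wx":0,"wy":0,"wz":-0.4},{"dx":-0.0048,"dy":0.026,"dz":-0.003,"wx":0,"wy":0,"wz":-0.4},{"dx":-0.0048,"dy":0.026,"dz":-0.003,"wx":0,"wy":0,"wz":-0.4}]'; echo; python3 st.py
cat > pic.py <<'E'
import sys,cv2
from workcell import read_camera
n,tag=sys.argv[1:3]; a=read_camera(n); cv2.imwrite(f'pics/{n}{tag}.png',a)
x,y,w,h={'top':(240,220,170,180),'side':(320,200,150,110),'wrist':(0,150,400,300)}[n]
k=min(800//w,600//h); cv2.imwrite(f'pics/{n}{tag}z.png',cv2.resize(a[y:y+h,x:x+w],None,fx=k,fy=k,interpolation=cv2.INTER_CUBIC))
E
python3 pic.py wrist 2; python3 pic.py side 2
```

```text
time_s: 3.4
position: [0.5925, 0.0444, 0.0193]
tcp_rot: [-3.129, -0.284, 0.0]
force: [0.3, -0.4, -1.0]
grip_width: -0.0001

t 3.4 pos [0.5925 0.0444 0.0193] fix mm [ -0.5 -51. ] yaw_y -79.6 tilt [-0.  0. -1.] F [ 0.3 -0.4 -1. ] q [-0.12  0.68  1.44  0.    1.02  1.27] grip -0.0001
```

View pics/wrist2z.png

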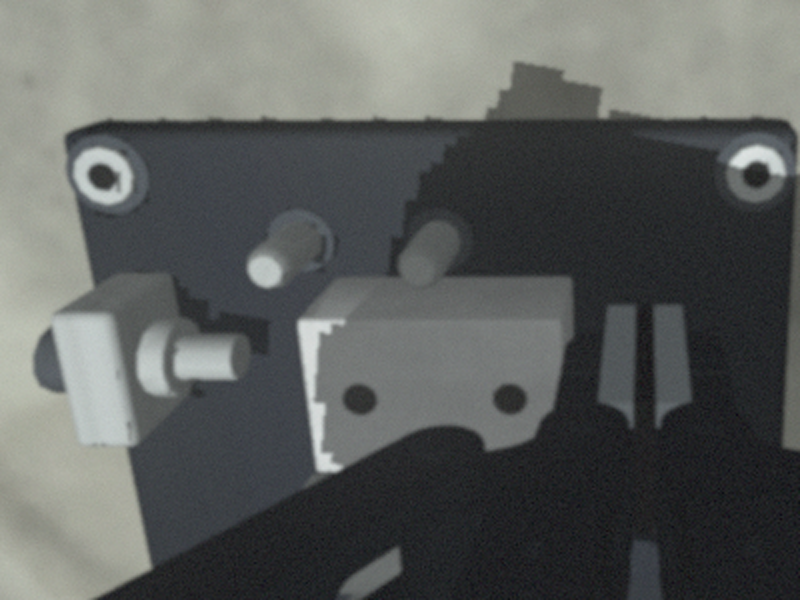

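View pics/side2z.png

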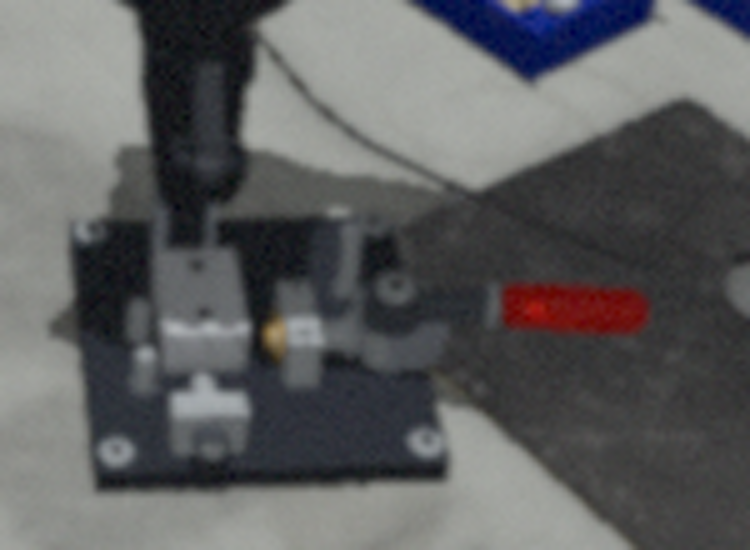

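```bash
cat > wf.py <<'E'
import sys,json
from h import *
# usage: wf.py cam '[[u,v,z_mm],...]' -> fixture mm  (full-image pixels)
c=cal(sys.argv[1]); th=np.radians(10.4);r=np.array([[np.cos(th),-np.sin(th)],[np.sin(th),np.cos(th)]]);o=np.array([.5838,.0947])
for u,v,z in json.loads(sys.argv[2]): print((u,v,z),np.round(r.T@(onz(c,(u,v),z/1e3)[:2]-o)*1e3,1))
E
python3 wf.py wrist '[[149,309,32],[282.5,309.5,32],[286,288.5,12],[132.5,285.5,28],[209,285.5,28],[123,328.5,22],[304,302,19],[345,302,19],[300,350,19]]'
```

```text
(149, 309, 32) [12.2  6. ]
(282.5, 309.5, 32) [ 12.  -38.6]
(286, 288.5, 12) [ 11.4 -38.2]
(132.5, 285.5, 28) [19.  12.4]
(209, 285.5, 28) [ 19.  -13.6]
(123, 328.5, 22) [-0.2 20.9]
(304, 302, 19) [  9.  -45.3]
(345, 302, 19) [  9.  -60.3]
(300, 350, 19) [-10.8 -43.5]
```

The wrist view shows the block now square to the fixture, with its near end at y≈-38 mm. That is about 15 mm short of the screw. I'll keep pushing, slowly at the end.

```bash
python3 -m pendant '[{"dx":-0.0004,"dy":0.002,"dz":0,"wx":0,"wy":0,"wz":0},{"dx":-0.0008,"dy":0.004,"dz":0,"wx":0,"wy":0,"wz":0},{"dx":-0.0011,"dy":0.006,"dz":0,"wx":0,"wy":0,"wz":0},{"dx":-0.0015,"dy":0.008,"dz":0,"wx":0,"wy":0,"wz":0},{"dx":-0.0018,"dy":0.010,"dz":0,"wx":0,"wy":0,"wz":0},{"dx":-0.0022,"dy":0.012,"dz":0,"wx":0,"wy":0,"wz":0},{"dx":-0.0022,"dy":0.012,"dz":0,"wx":0,"wy":0,"wz":0}]'; echo; python3 st.py
python3 pic.py wrist 3
```

```text
time_s: 4.2
position: [0.5904, 0.0563, 0.0193]
tcp_rot: [-3.129, -0.284, 0.0]
force: [-0.6, -0.1, 0.3]
grip_width: -0.0002

t 4.2 pos [0.5904 0.0563 0.0193] fix mm [ -0.5 -39. ] yaw_y -79.6 tilt [-0.  0. -1.] F [-0.6 -0.1  0.3] q [-0.1   0.68  1.45  0.    1.02  1.29] grip -0.0002
```

View pics/wrist3z.png

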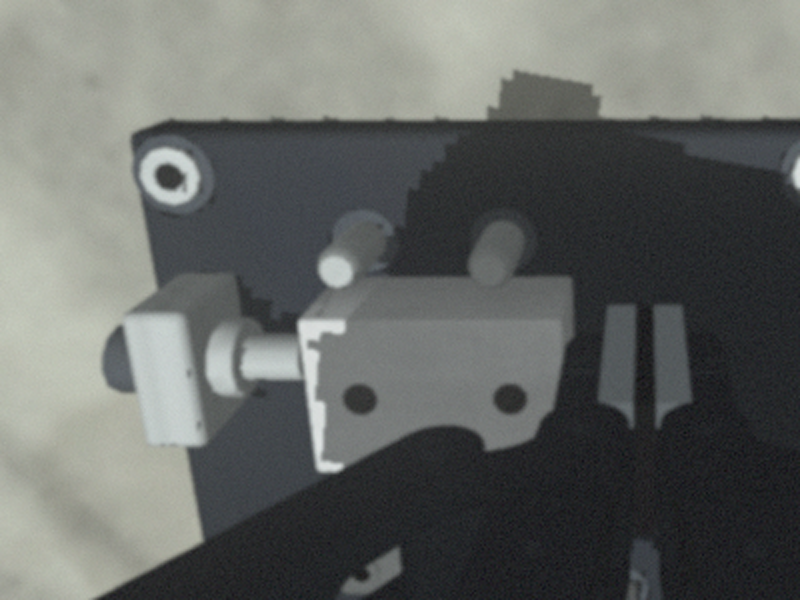

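```bash
python3 -m pendant '[{"dx":-0.0001,"dy":0.0005,"dz":0,"wx":0,"wy":0,"wz":0},{"dx":-0.0002,"dy":0.001,"dz":0,"wx":0,"wy":0,"wz":0},{"dx":-0.0003,"dy":0.0015,"dz":0,"wx":0,"wy":0,"wz":0},{"dx":-0.0004,"dy":0.002,"dz":0,"wx":0,"wy":0,"wz":0},{"dx":-0.0005,"dy":0.0025,"dz":0,"wx":0,"wy":0,"wz":0},{"dx":-0.0005,"dy":0.003,"dz":0,"wx":0,"wy":0,"wz":0}]'; echo; python3 st.py
```

```text
time_s: 4.85
position: [0.5899, 0.059, 0.0193]
tcp_rot: [-3.129, -0.284, 0.0]
force: [0.1, -0.6, -1.0]
grip_width: 0.0002

t 4.85 pos [0.5899 0.059  0.0193] fix mm [ -0.4 -36.2] yaw_y -79.6 tilt [-0. -0. -1.] F [ 0.1 -0.6 -1. ] q [-0.1   0.68  1.45 -0.    1.02  1.29] grip 0.0002
```

```bash
python3 -m pendant '[{"dx":-0.0001,"dy":0.0004,"dz":0,"wx":0,"wy":0,"wz":0}]'; python3 -m pendant '[{"dx":-0.0001,"dy":0.0004,"dz":0,"wx":0,"wy":0,"wz":0}]'; echo; python3 st.py
```

```text
time_s: 4.95
position: [0.5898, 0.0594, 0.0193]
tcp_rot: [3.129, 0.284, 0.0]
force: [0.2, 0.2, -0.4]
grip_width: -0.0002
time_s: 5.05
position: [0.5898, 0.0598, 0.0193]
tcp_rot: [3.129, 0.284, 0.0]
force: [1.4, -2.3, 1.2]
grip_width: -0.0002

t 5.05 pos [0.5898 0.0598 0.0193] fix mm [ -0.4 -35.4] yaw_y -79.6 tilt [ 0. -0. -1.] F [ 1.4 -2.3  1.2] q [-0.1   0.68  1.45 -0.    1.02  1.29] grip -0.0002
```

Force is starting to rise, so I'll creep on.

```bash
for i in 1 2; do python3 -m pendant '[{"dx":-0.0001,"dy":0.0004,"dz":0,"wx":0,"wy":0,"wz":0},{"dx":-0.0001,"dy":0.0004,"dz":0,"wx":0,"wy":0,"wz":0}]'|grep -E 'force|posit|time'; done; python3 pic.py wrist 4;python3 st.py
```

```text
time_s: 5.25
position: [0.5898, 0.0599, 0.0194]
force: [0.4, -3.3, 0.4]
time_s: 5.45
position: [0.5899, 0.06, 0.0195]
force: [1.0, -5.1, 0.7]
t 5.5 pos [0.5898 0.06   0.0195] fix mm [ -0.3 -35.2] yaw_y -79.6 tilt [ 0.001 -0.001 -1.   ] F [ 0.8 -5.6 -0.1] q [-0.1   0.68  1.45 -0.    1.02  1.29] grip -0.0
```

View pics/wrist4z.png

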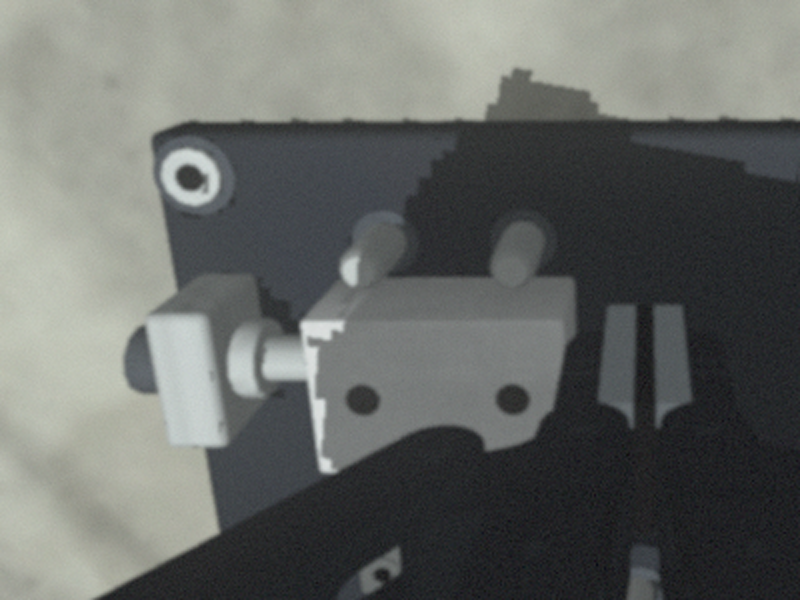

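The block end meets the screw: force is 5.6 N and rising while the TCP has stopped. One firmer press, then back off.

```bash
python3 -m pendant '[{"dx":-0.0001,"dy":0.0006,"dz":0,"wx":0,"wy":0,"wz":0},{"dx":-0.0002,"dy":0.0012,"dz":0,"wx":0,"wy":0,"wz":0},{"dx":-0.0002,"dy":0.0012,"dz":0,"wx":0,"wy":0,"wz":0}]'; python3 st.py
python3 -m pendant '[{"dx":0.0,"dy":-0.001,"dz":0,"wx":0,"wy":0,"wz":0},{"dx":0.0005,"dy":-0.003,"dz":0,"wx":0,"wy":0,"wz":0},{"dx":0.002,"dy":-0.01,"dz":0,"wx":0,"wy":0,"wz":0},{"dx":0.004,"dy":-0.022,"dz":0,"wx":0,"wy":0,"wz":0},{"dx":0.004,"dy":-0.022,"dz":0.03,"wx":0,"wy":0,"wz":0},{"dx":0.004,"dy":-0.022,"dz":0.08,"wx":0,"wy":0,"wz":0},{"dx":0.004,"dy":-0.022,"dz":0.1,"wx":0,"wy":0,"wz":0}]'; python3 st.py
python3 pic.py side 5;python3 pic.py wrist 5
```

```text
time_s: 5.8
position: [0.5902, 0.0603, 0.0198]
tcp_rot: [3.126, 0.284, 0.003]
force: [1.3, -9.7, 0.6]
grip_width: -0.0002
t 5.8 pos [0.5902 0.0603 0.0198] fix mm [  0.1 -35. ] yaw_y -79.6 tilt [ 0.002 -0.002 -1.   ] F [ 1.3 -9.7  0.6] q [-0.1   0.68  1.45 -0.    1.02  1.29] grip -0.0002
time_s: 6.5
position: [0.5948, 0.0389, 0.1234]
tcp_rot: [3.128, 0.283, 0.009]
force: [0.5, -0.1, -0.7]
grip_width: 0.0002
t 6.5 pos [0.5948 0.0389 0.1234] fix mm [  0.7 -56.9] yaw_y -79.7 tilt [ 0.006 -0.001 -1.   ] F [ 0.5 -0.1 -0.7] q [-0.13  0.55  1.33  0.    1.25  1.26] grip 0.0002
```

View pics/wrist5.png

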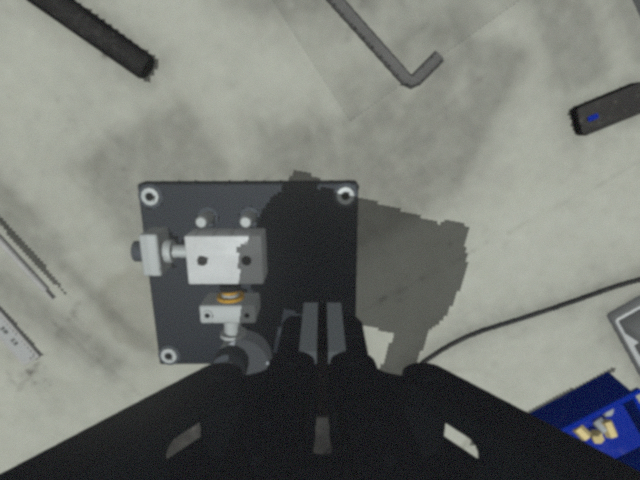

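View pics/side5z.png

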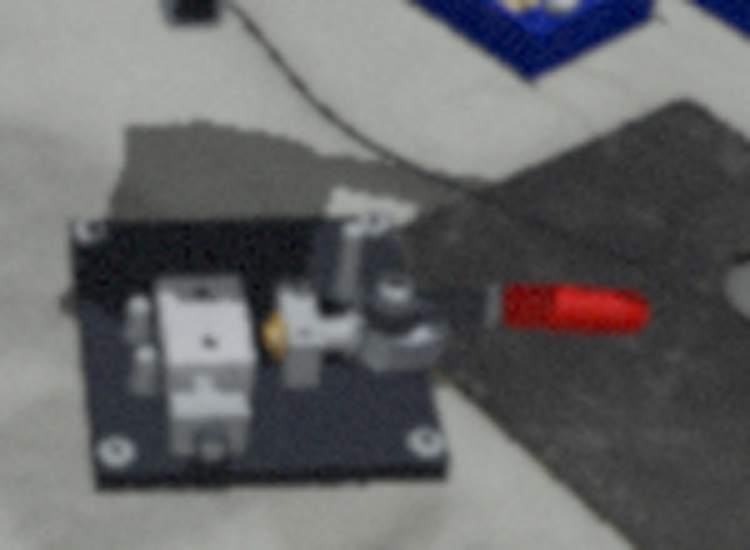

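The block end touches the screw in both views: wrist (185,250) and side zoom (203,385). Next, the lever: I'll go to the +y side of the sleeve.

```bash
python3 -m pendant '[{"dx":-0.03,"dy":0.015,"dz":0,"wx":0,"wy":0,"wz":-2},{"dx":-0.07,"dy":0.035,"dz":0,"wx":0,"wy":0,"wz":-4},{"dx":-0.11,"dy":0.055,"dz":0,"wx":0,"wy":0,"wz":-6},{"dx":-0.145,"dy":0.073,"dz":0,"wx":0,"wy":0,"wz":-7.2},{"dx":-0.145,"dy":0.073,"dz":-0.03,"wx":0,"wy":0,"wz":-7.2},{"dx":-0.145,"dy":0.073,"dz":-0.055,"wx":0,"wy":0,"wz":-7.2},{"dx":-0.145,"dy":0.073,"dz":-0.055,"wx":0,"wy":0,"wz":-7.2}]'; python3 st.py
python3 pic.py side 6;python3 pic.py wrist 6
```

```text
time_s: 7.3
position: [0.4462, 0.1126, 0.0615]
tcp_rot: [-3.14, -0.087, 0.011]
force: [0.3, -0.3, -0.2]
grip_width: -0.0002
t 7.3 pos [0.4462 0.1126 0.0615] fix mm [-132.1   42.4] yaw_y -86.8 tilt [-0.007  0.    -1.   ] F [ 0.3 -0.3 -0.2] q [-0.01  0.45  1.78  0.    0.92  1.5 ] grip -0.0002
```

View pics/wrist6.png

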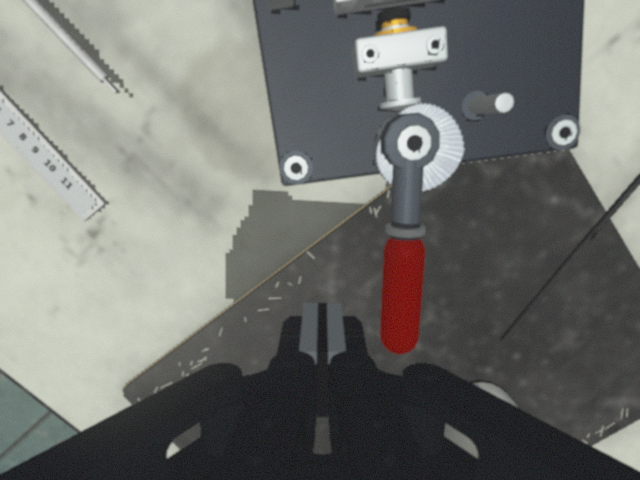

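View pics/side6z.png

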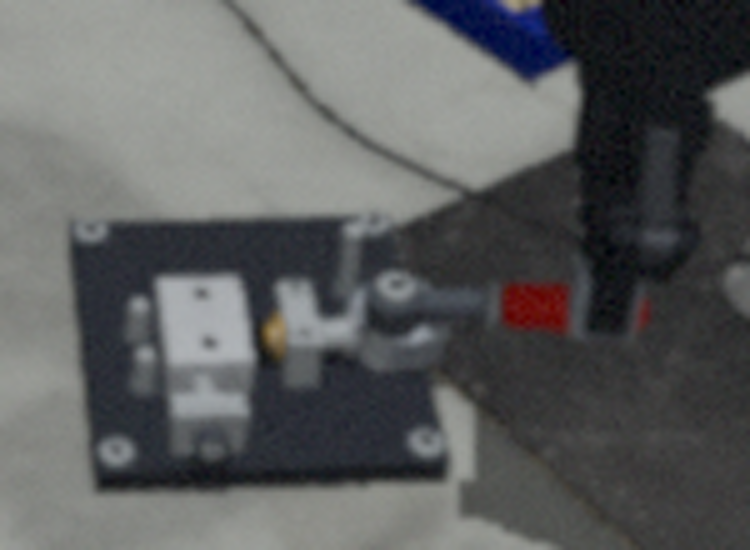

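The wrist view shows the fingers left of the sleeve, on its +y side. The pivot is at (415,143) and the sleeve end at (399,352). I'll check the distances.

```bash
python3 - <<'E'
from h import *
W=cal('wrist')
for u,z in [((415,143),.045),((405,240),.039),((400,352),.039),((383,300),.039),((424,300),.039),((504,103),.043)]:
    print(u,onz(W,u,z).round(4))
P=np.array([.5145,.082]);fx=np.degrees
a=onz(W,(405,240),.039);b=onz(W,(400,335),.039);print('arm angle',fx(np.arctan2(b[1]-P[1],b[0]-P[0]))%360,fx(np.arctan2(b[1]-a[1],b[0]-a[0]))%360)
print('stop pin expect',np.array([.5838,.0947])+np.array([[.9836,-.1805],[.1805,.9836]])@[-.0607,-.034])
E
```

```text
(415, 143) [0.5153 0.0812 0.045 ]
(405, 240) [0.4763 0.0794 0.039 ]
(400, 352) [0.4245 0.0758 0.039 ]
(383, 300) [0.4492 0.0859 0.039 ]
(424, 300) [0.4501 0.0683 0.039 ]
(504, 103) [0.5312 0.0499 0.043 ]
arm angle 183.67976730629275 183.49728310539055
stop pin expect [0.53023248 0.05030125]
```

```bash
python3 -m pendant '[{"dx":0,"dy":0,"dz":-0.02,"wx":0,"wy":0,"wz":0},{"dx":0,"dy":0,"dz":-0.038,"wx":0,"wy":0,"wz":0},{"dx":0,"dy":0,"dz":-0.038,"wx":0,"wy":0,"wz":0},{"dx":0,"dy":0,"dz":-0.038,"wx":0,"wy":0,"wz":0}]'; python3 st.py
cat > tab.py <<'E'
import sys
from h import *
from workcell import telemetry
# tab.py phi0 phi1 n [rho d] : TCP shifts from present measured pose
f=[float(x) for x in sys.argv[1:]]; rho=f[3] if len(f)>3 else .063; d=f[4] if len(f)>4 else .0212
P=np.array([.5148,.0818]); s=telemetry.get_state(); M=R.from_rotvec(s['tcp_rot']).as_matrix()
y0=np.degrees(np.arctan2(M[1,1],M[0,1]))
for ph in np.linspace(f[0],f[1],int(f[2])):
    a=np.radians(ph);u=np.array([np.cos(a),np.sin(a)]);n=np.array([-u[1],u[0]])
    t=P+rho*u-d*n; w=(ph+90-y0+180)%360-180
    print(round(ph,1),'dx %.4f dy %.4f wz %.1f'%(*(t-s['position'][:2]),w))
E
python3 tab.py 183.5 273.5 16
```

```text
time_s: 7.8
position: [0.4489, 0.1126, 0.0272]
tcp_rot: [-3.14, -0.086, -0.001]
force: [0.6, 0.5, -0.1]
grip_width: 0.0002
t 7.8 pos [0.4489 0.1126 0.0272] fix mm [-129.4   42. ] yaw_y -86.8 tilt [ 0.001  0.    -1.   ] F [ 0.6  0.5 -0.1] q [-0.01  0.51  1.81  0.    0.82  1.5 ] grip 0.0002
183.5 dx 0.0017 dy -0.0135 wz 0.3
189.5 dx 0.0002 dy -0.0203 wz 6.3
195.5 dx -0.0005 dy -0.0272 wz 12.3
201.5 dx -0.0005 dy -0.0342 wz 18.3
207.5 dx 0.0002 dy -0.0411 wz 24.3
213.5 dx 0.0016 dy -0.0479 wz 30.3
219.5 dx 0.0038 dy -0.0546 wz 36.3
225.5 dx 0.0066 dy -0.0609 wz 42.3
231.5 dx 0.0101 dy -0.0669 wz 48.3
237.5 dx 0.0141 dy -0.0726 wz 54.3
243.5 dx 0.0188 dy -0.0778 wz 60.3
249.5 dx 0.0240 dy -0.0824 wz 66.3
255.5 dx 0.0296 dy -0.0865 wz 72.3
261.5 dx 0.0356 dy -0.0900 wz 78.3
267.5 dx 0.0419 dy -0.0929 wz 84.3
273.5 dx 0.0486 dy -0.0950 wz 90.3
```

```bash
python3 -m pendant '[{"dx":0.001,"dy":-0.007,"dz":0,"wx":0,"wy":0,"wz":0},{"dx":0.0017,"dy":-0.0125,"dz":0,"wx":0,"wy":0,"wz":0.3},{"dx":0.001,"dy":-0.017,"dz":0,"wx":0,"wy":0,"wz":3.3},{"dx":0.0002,"dy":-0.0203,"dz":0,"wx":0,"wy":0,"wz":6.3},{"dx":-0.0002,"dy":-0.0237,"dz":0,"wx":0,"wy":0,"wz":9.3},{"dx":-0.0005,"dy":-0.0272,"dz":0,"wx":0,"wy":0,"wz":12.3},{"dx":-0.0005,"dy":-0.0307,"dz":0,"wx":0,"wy":0,"wz":15.3},{"dx":-0.0005,"dy":-0.0342,"dz":0,"wx":0,"wy":0,"wz":18.3},{"dx":-0.0002,"dy":-0.0377,"dz":0,"wx":0,"wy":0,"wz":21.3},{"dx":0.0002,"dy":-0.0411,"dz":0,"wx":0,"wy":0,"wz":24.3},{"dx":0.0002,"dy":-0.0411,"dz":0,"wx":0,"wy":0,"wz":24.3}]'; python3 st.py; python3 pic.py wrist 7; python3 tab.py 207.5 237.5 11
```

```text
time_s: 8.9
position: [0.4489, 0.0712, 0.0269]
tcp_rot: [3.052, 0.746, 0.002]
force: [-0.5, 0.5, 0.2]
grip_width: 0.0003
t 8.9 pos [0.4489 0.0712 0.0269] fix mm [-136.9    1.3] yaw_y -62.5 tilt [ 0.001  0.    -1.   ] F [-0.5  0.5  0.2] q [-0.1   0.5   1.84  0.    0.8   0.99] grip 0.0003
207.5 dx 0.0003 dy 0.0002 wz 0.1
210.5 dx 0.0009 dy -0.0032 wz 3.1
213.5 dx 0.0017 dy -0.0066 wz 6.1
216.5 dx 0.0027 dy -0.0099 wz 9.1
219.5 dx 0.0039 dy -0.0132 wz 12.1
222.5 dx 0.0052 dy -0.0164 wz 15.1
225.5 dx 0.0067 dy -0.0196 wz 18.1
228.5 dx 0.0084 dy -0.0226 wz 21.1
231.5 dx 0.0102 dy -0.0256 wz 24.1
234.5 dx 0.0121 dy -0.0285 wz 27.1
237.5 dx 0.0142 dy -0.0312 wz 30.1
```

View pics/wrist7.png

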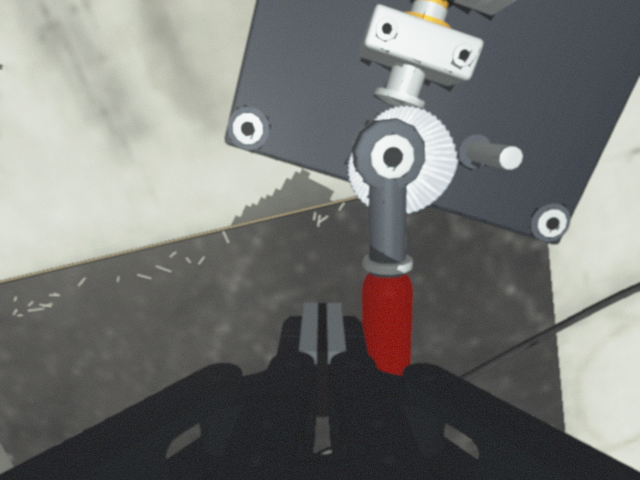

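The lever follows with the finger on its sleeve and the arm is at about 208°. I'll continue.

```bash
python3 -m pendant '[{"dx":0.0009,"dy":-0.0032,"dz":0,"wx":0,"wy":0,"wz":3.1},{"dx":0.0017,"dy":-0.0066,"dz":0,"wx":0,"wy":0,"wz":6.1},{"dx":0.0027,"dy":-0.0099,"dz":0,"wx":0,"wy":0,"wz":9.1},{"dx":0.0039,"dy":-0.0132,"dz":0,"wx":0,"wy":0,"wz":12.1},{"dx":0.0052,"dy":-0.0164,"dz":0,"wx":0,"wy":0,"wz":15.1},{"dx":0.0067,"dy":-0.0196,"dz":0,"wx":0,"wy":0,"wz":18.1},{"dx":0.0084,"dy":-0.0226,"dz":0,"wx":0,"wy":0,"wz":21.1},{"dx":0.0102,"dy":-0.0256,"dz":0,"wx":0,"wy":0,"wz":24.1},{"dx":0.0121,"dy":-0.0285,"dz":0,"wx":0,"wy":0,"wz":27.1},{"dx":0.0142,"dy":-0.0312,"dz":0,"wx":0,"wy":0,"wz":30.1}]'; python3 st.py; python3 pic.py wrist 8;python3 pic.py side 8; python3 tab.py 237.5 267.5 11
```

```text
time_s: 9.95
position: [0.4622, 0.0406, 0.0265]
tcp_rot: [-2.752, -1.513, 0.001]
force: [-2.6, 2.3, 3.8]
grip_width: 0.0003
t 9.95 pos [0.4622 0.0406 0.0265] fix mm [-129.4  -31.3] yaw_y -32.4 tilt [-0.001  0.    -1.   ] F [-2.6  2.3  3.8] q [-0.17  0.51  1.81  0.    0.82  0.4 ] grip 0.0003
237.5 dx 0.0006 dy -0.0003 wz -0.0
240.5 dx 0.0029 dy -0.0029 wz 3.0
243.5 dx 0.0052 dy -0.0054 wz 6.0
246.5 dx 0.0078 dy -0.0078 wz 9.0
249.5 dx 0.0104 dy -0.0101 wz 12.0
252.5 dx 0.0132 dy -0.0122 wz 15.0
255.5 dx 0.0160 dy -0.0142 wz 18.0
258.5 dx 0.0190 dy -0.0160 wz 21.0
261.5 dx 0.0220 dy -0.0177 wz 24.0
264.5 dx 0.0252 dy -0.0192 wz 27.0
267.5 dx 0.0284 dy -0.0205 wz 30.0
```

View pics/wrist8.png

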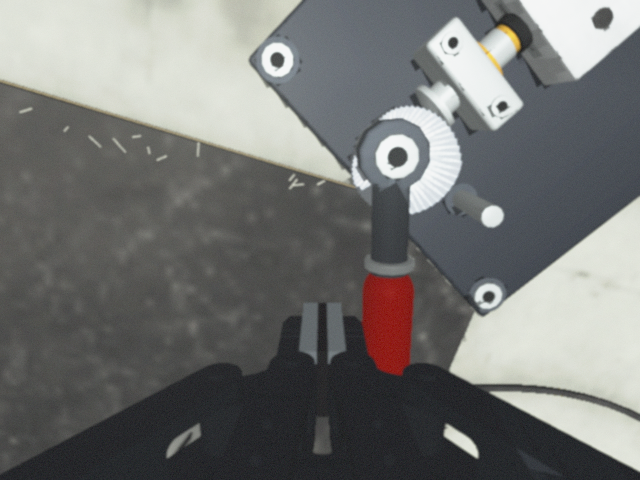

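View pics/side8z.png

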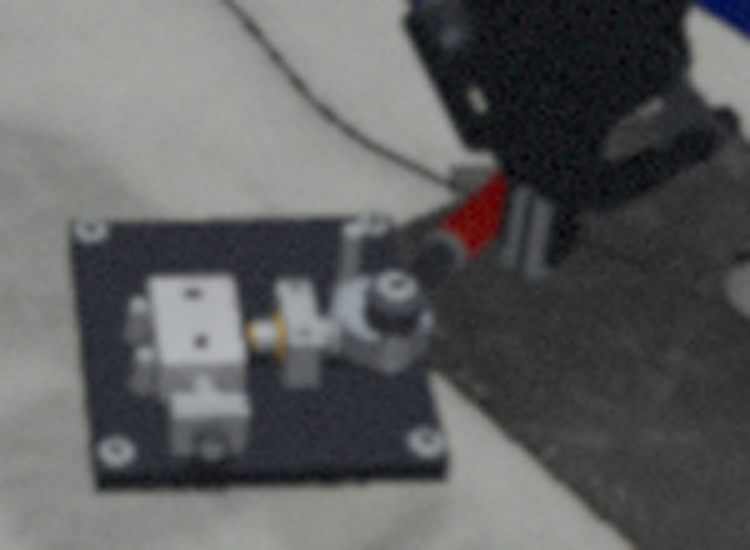

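The pad has met the block and moved it onto the pins, and the end is still at the screw. I'll continue.

```bash
python3 -m pendant '[{"dx":0.0025,"dy":-0.0027,"dz":0,"wx":0,"wy":0,"wz":3},{"dx":0.0048,"dy":-0.0052,"dz":0,"wx":0,"wy":0,"wz":6},{"dx":0.0074,"dy":-0.0076,"dz":0,"wx":0,"wy":0,"wz":9},{"dx":0.01,"dy":-0.0098,"dz":0,"wx":0,"wy":0,"wz":12},{"dx":0.0128,"dy":-0.012,"dz":0,"wx":0,"wy":0,"wz":15},{"dx":0.0156,"dy":-0.014,"dz":0,"wx":0,"wy":0,"wz":18},{"dx":0.0186,"dy":-0.0158,"dz":0,"wx":0,"wy":0,"wz":21},{"dx":0.0216,"dy":-0.0174,"dz":0,"wx":0,"wy":0,"wz":24},{"dx":0.0248,"dy":-0.019,"dz":0,"wx":0,"wy":0,"wz":27},{"dx":0.028,"dy":-0.0202,"dz":0,"wx":0,"wy":0,"wz":30}]'; python3 st.py; python3 pic.py wrist 9; python3 tab.py 267.5 282.5 11
```

```text
time_s: 11.05
position: [0.4899, 0.0202, 0.0264]
tcp_rot: [-2.267, -2.173, 0.002]
force: [-4.2, -1.0, 4.0]
grip_width: 0.0002
t 11.05 pos [0.4899 0.0202 0.0264] fix mm [-105.8  -56.3] yaw_y -2.4 tilt [-0.002 -0.    -1.   ] F [-4.2 -1.   4. ] q [-0.2   0.54  1.74 -0.    0.86 -0.16] grip 0.0002
267.5 dx 0.0004 dy -0.0003 wz -0.2
269.0 dx 0.0021 dy -0.0009 wz 1.3
270.5 dx 0.0037 dy -0.0014 wz 2.8
272.0 dx 0.0054 dy -0.0020 wz 4.3
273.5 dx 0.0070 dy -0.0024 wz 5.8
275.0 dx 0.0087 dy -0.0029 wz 7.3
276.5 dx 0.0104 dy -0.0032 wz 8.8
278.0 dx 0.0121 dy -0.0036 wz 10.3
279.5 dx 0.0138 dy -0.0039 wz 11.8
281.0 dx 0.0156 dy -0.0041 wz 13.3
282.5 dx 0.0173 dy -0.0043 wz 14.8
```

View pics/wrist9.png

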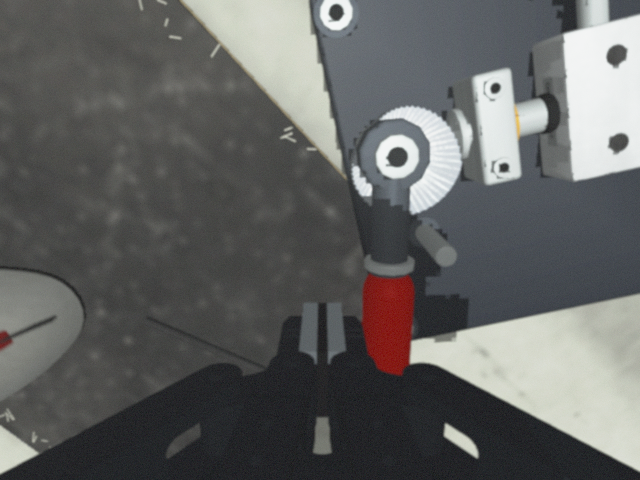

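The arm is at about 268°, with roughly 12° left to the stop pin at (440,252). I'll do the final part slowly, watching the force.

```bash
python3 -m pendant '[{"dx":0.0017,"dy":-0.0006,"dz":0,"wx":0,"wy":0,"wz":1.3},{"dx":0.0033,"dy":-0.0011,"dz":0,"wx":0,"wy":0,"wz":2.8},{"dx":0.005,"dy":-0.0017,"dz":0,"wx":0,"wy":0,"wz":4.3},{"dx":0.0066,"dy":-0.0021,"dz":0,"wx":0,"wy":0,"wz":5.8},{"dx":0.0083,"dy":-0.0026,"dz":0,"wx":0,"wy":0,"wz":7.3},{"dx":0.01,"dy":-0.0029,"dz":0,"wx":0,"wy":0,"wz":8.8},{"dx":0.0112,"dy":-0.0032,"dz":0,"wx":0,"wy":0,"wz":10}]'; python3 st.py
for i in 1 2 3; do python3 -m pendant '[{"dx":0.0004,"dy":-0.0001,"dz":0,"wx":0,"wy":0,"wz":0.4},{"dx":0.0008,"dy":-0.0002,"dz":0,"wx":0,"wy":0,"wz":0.7}]' |grep -E 'force'; python3 st.py;  done
```

```text
time_s: 11.8
position: [0.5021, 0.017, 0.0263]
tcp_rot: [-2.068, -2.365, 0.0]
force: [-4.9, -1.1, 3.4]
grip_width: -0.0004
t 11.8 pos [0.5021 0.017  0.0263] fix mm [-94.4 -61.7] yaw_y 7.7 tilt [-0. -0. -1.] F [-4.9 -1.1  3.4] q [-0.2   0.56  1.7  -0.    0.88 -0.34] grip -0.0004
force: [-5.1, -2.0, 2.7]
t 12.0 pos [0.5027 0.0168 0.0263] fix mm [-93.8 -61.9] yaw_y 8.3 tilt [-0. -0. -1.] F [-5.1 -2.   2.7] q [-0.2   0.56  1.7  -0.    0.88 -0.35] grip -0.0001
force: [-4.9, -1.5, 2.7]
t 12.2 pos [0.5035 0.0167 0.0263] fix mm [-93.  -62.2] yaw_y 9.0 tilt [-0.  0. -1.] F [-4.9 -1.5  2.7] q [-0.2   0.56  1.7  -0.    0.88 -0.36] grip -0.0001
force: [-5.9, -1.3, 3.5]
t 12.4 pos [0.5042 0.0166 0.0263] fix mm [-92.4 -62.5] yaw_y 9.7 tilt [-0.  0. -1.] F [-5.9 -1.3  3.5] q [-0.2   0.56  1.7   0.    0.89 -0.37] grip -0.0002
```

```bash
for i in 1 2 3 4; do python3 -m pendant '[{"dx":0.0004,"dy":0,"dz":0,"wx":0,"wy":0,"wz":0.1},{"dx":0.0007,"dy":0,"dz":0,"wx":0,"wy":0,"wz":0.2}]' |grep -E 'force'; python3 st.py;  done
```

```text
force: [-8.1, -2.0, 5.5]
t 12.6 pos [0.5043 0.0166 0.0263] fix mm [-92.3 -62.5] yaw_y 9.9 tilt [-0.002  0.    -1.   ] F [-8.1 -2.   5.5] q [-0.2   0.56  1.7  -0.    0.89 -0.37] grip -0.0
force: [-11.9, -3.8, 7.6]
t 12.8 pos [0.5044 0.0165 0.0262] fix mm [-92.2 -62.5] yaw_y 10.1 tilt [-0.003  0.    -1.   ] F [-11.9  -3.8   7.6] q [-0.2   0.56  1.7  -0.    0.89 -0.38] grip -0.0003
force: [-14.1, -3.5, 9.2]
t 13.0 pos [0.5044 0.0165 0.0262] fix mm [-92.2 -62.6] yaw_y 10.3 tilt [-0.005  0.    -1.   ] F [-14.1  -3.5   9.2] q [-0.2   0.56  1.69 -0.    0.89 -0.38] grip 0.0001
force: [-16.6, -6.0, 9.8]
t 13.2 pos [0.5046 0.0165 0.0262] fix mm [-92.  -62.6] yaw_y 10.5 tilt [-0.006 -0.    -1.   ] F [-16.6  -6.    9.8] q [-0.2   0.56  1.69 -0.    0.89 -0.38] grip -0.0002
```

The lever is hard on its stop: force rises from 6 to 17 N with no motion. Now I'll back off, lift clear and inspect.

```bash
python3 pic.py wrist 10; python3 -m pendant '[{"dx":-0.002,"dy":-0.0004,"dz":0,"wx":0,"wy":0,"wz":0},{"dx":-0.006,"dy":-0.001,"dz":0,"wx":0,"wy":0,"wz":0},{"dx":-0.014,"dy":-0.0025,"dz":0,"wx":0,"wy":0,"wz":0},{"dx":-0.03,"dy":-0.005,"dz":0,"wx":0,"wy":0,"wz":0},{"dx":-0.04,"dy":-0.007,"dz":0.02,"wx":0,"wy":0,"wz":0},{"dx":-0.05,"dy":-0.008,"dz":0.06,"wx":0,"wy":0,"wz":0},{"dx":-0.05,"dy":-0.008,"dz":0.1,"wx":0,"wy":0,"wz":0},{"dx":-0.05,"dy":-0.008,"dz":0.13,"wx":0,"wy":0,"wz":0},{"dx":-0.05,"dy":-0.04,"dz":0.15,"wx":0,"wy":0,"wz":0},{"dx":-0.05,"dy":-0.08,"dz":0.15,"wx":0,"wy":0,"wz":0},{"dx":-0.06,"dy":-0.12,"dz":0.15,"wx":0,"wy":0,"wz":0},{"dx":-0.06,"dy":-0.16,"dz":0.15,"wx":0,"wy":0,"wz":0}]'; python3 -m pendant '[{"dx":0,"dy":-0.05,"dz":0,"wx":0,"wy":0,"wz":0},{"dx":0,"dy":-0.1,"dz":0,"wx":0,"wy":0,"wz":0},{"dx":0,"dy":-0.1,"dz":0,"wx":0,"wy":0,"wz":0}]';python3 st.py;python3 pic.py side 11;python3 pic.py top 11
```

```text
time_s: 14.45
position: [0.4463, -0.1448, 0.1765]
tcp_rot: [2.008, 2.414, 0.001]
force: [0.9, 0.2, -0.9]
grip_width: 0.0001
time_s: 14.75
position: [0.447, -0.2489, 0.176]
tcp_rot: [2.014, 2.408, -0.001]
force: [-0.5, 0.5, 0.6]
grip_width: -0.0001
t 14.75 pos [ 0.447  -0.2489  0.176 ] fix mm [-196.5 -313.2] yaw_y 10.2 tilt [ 0.002 -0.002 -1.   ] F [-0.5  0.5  0.6] q [-0.74  0.36  1.5  -0.    1.28 -0.92] grip -0.0001
```

View pics/wrist10.png

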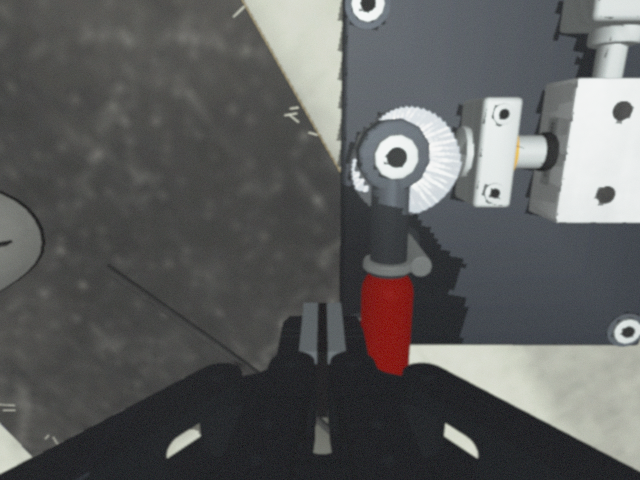

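View pics/side11z.png

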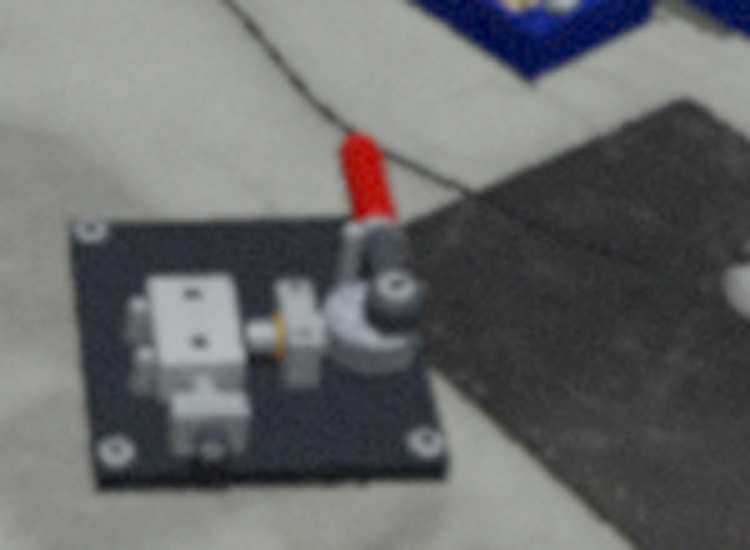

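View pics/top11z.png

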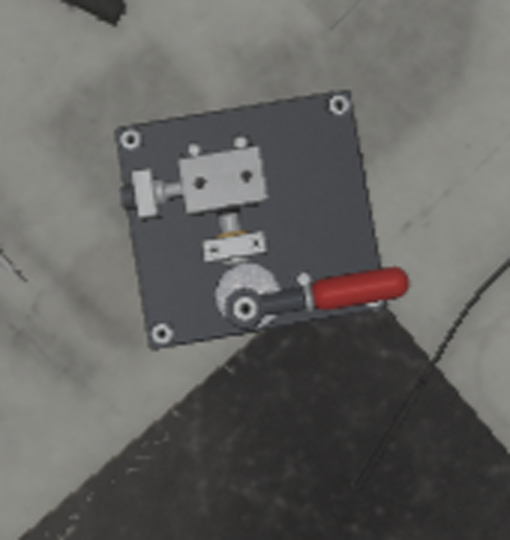

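The top view shows the lever against its stop pin at (305,280), the block on the pins and against the screw. I'll check the numbers and confirm nothing else moved.

```bash
python3 - <<'E'
from h import *
T=cal('top');z=lambda u,v:(240+(u+.5)/3-.5,220+(v+.5)/3-.5)
th=np.radians(10.4);r=np.array([[np.cos(th),-np.sin(th)],[np.sin(th),np.cos(th)]]);o=np.array([.5838,.0947])
P=np.array([(15,22.5),(15,-22.5),(-15,-22.5),(-15,22.5)])/1e3
Q=[onz(T,z(*u),.032)[:2] for u in [(180,160),(261,147),(267,199),(188,213)]]
tb,bt,_=fit(P,Q);print('block',np.degrees(tb-th),r.T@(bt-o)*1e3)
p=onz(T,z(245,308),.045)[:2];e=onz(T,z(402,282),.039)[:2];print('lever',(np.degrees(np.arctan2(*(e-p)[::-1]))-10.4)%360)
a=cv2.imread('pics/top0.png');b=cv2.imread('pics/top11.png')
d=(cv2.absdiff(cv2.GaussianBlur(a,(5,5),0),cv2.GaussianBlur(b,(5,5),0)).max(2)>30).astype(np.uint8)
n,_,s,c=cv2.connectedComponentsWithStats(d)
print([(tuple(s[i]),) for i in range(1,n) if s[i][4]>15])
E
```

```text
block -0.3696747126573617 [ 0.13184396 -1.12004988]
lever 269.6524931139126
[((np.int32(320), np.int32(268), np.int32(25), np.int32(21), np.int32(327)),), ((np.int32(300), np.int32(270), np.int32(18), np.int32(21), np.int32(305)),), ((np.int32(313), np.int32(292), np.int32(7), np.int32(5), np.int32(31)),), ((np.int32(321), np.int32(308), np.int32(12), np.int32(8), np.int32(62)),), ((np.int32(342), np.int32(309), np.int32(35), np.int32(14), np.int32(328)),), ((np.int32(312), np.int32(311), np.int32(9), np.int32(13), np.int32(65)),), ((np.int32(326), np.int32(317), np.int32(11), np.int32(19), np.int32(139)),), ((np.int32(318), np.int32(331), np.int32(6), np.int32(5), np.int32(18)),), ((np.int32(457), np.int32(335), np.int32(69), np.int32(78), np.int32(821)),), ((np.int32(559), np.int32(334), np.int32(81), np.int32(71), np.int32(2610)),), ((np.int32(317), np.int32(342), np.int32(12), np.int32(38), np.int32(371)),), ((np.int32(496), np.int32(344), np.int32(8), np.int32(9), np.int32(18)),), ((np.int32(557), np.int32(375), np.int32(10), np.int32(6), np.int32(33)),), ((np.int32(562), np.int32(379), np.int32(78), np.int32(101), np.int32(4822)),), ((np.int32(630), np.int32(384), np.int32(10), np.int32(8), np.int32(54)),), ((np.int32(620), np.int32(386), np.int32(4), np.int32(6), np.int32(17)),), ((np.int32(341), np.int32(421), np.int32(72), np.int32(59), np.int32(2610)),), ((np.int32(577), np.int32(451), np.int32(10), np.int32(12), np.int32(71)),)]
```

View pics/top11.png

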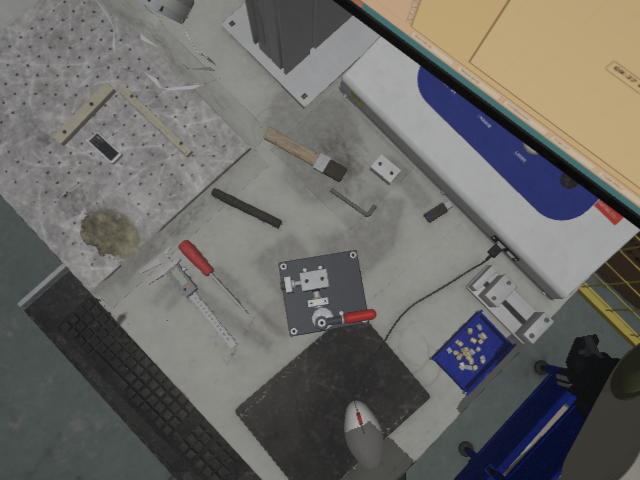

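The lever is at 269.7° (home is 270°). The block is at x≈0.1, y≈-1.1 mm, within measuring error. A sub-millimetre gap at the screw matters, so I'll look closer with the wrist camera from above.

```bash
python3 -m pendant '[{"dx":0.02,"dy":0.04,"dz":0,"wx":0,"wy":0,"wz":0},{"dx":0.04,"dy":0.08,"dz":0,"wx":0,"wy":0,"wz":0},{"dx":0.06,"dy":0.12,"dz":0,"wx":0,"wy":0,"wz":0},{"dx":0.08,"dy":0.16,"dz":0,"wx":0,"wy":0,"wz":0},{"dx":0.1,"dy":0.2,"dz":0,"wx":0,"wy":0,"wz":0},{"dx":0.12,"dy":0.24,"dz":0,"wx":0,"wy":0,"wz":0},{"dx":0.14,"dy":0.28,"dz":0,"wx":0,"wy":0,"wz":0},{"dx":0.146,"dy":0.292,"dz":-0.03,"wx":0,"wy":0,"wz":0},{"dx":0.146,"dy":0.292,"dz":-0.08,"wx":0,"wy":0,"wz":0},{"dx":0.146,"dy":0.292,"dz":-0.08,"wx":0,"wy":0,"wz":0},{"dx":0.146,"dy":0.292,"dz":-0.08,"wx":0,"wy":0,"wz":0}]'; python3 st.py;python3 pic.py wrist 12
```

```text
time_s: 15.95
position: [0.5929, 0.0492, 0.0972]
tcp_rot: [-2.008, -2.415, 0.0]
force: [0.7, -0.5, -0.1]
grip_width: -0.0003
t 15.95 pos [0.5929 0.0492 0.0972] fix mm [  0.7 -46.4] yaw_y 10.5 tilt [-0.001  0.    -1.   ] F [ 0.7 -0.5 -0.1] q [-0.12  0.58  1.37  0.    1.2  -0.3 ] grip -0.0003
```

View pics/wrist12.png

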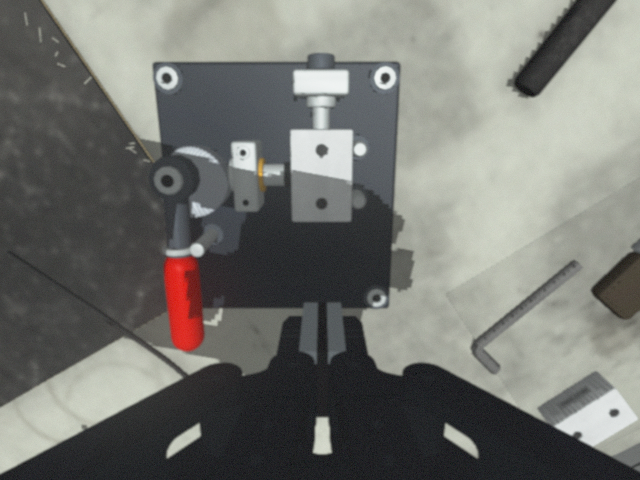

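```bash
python3 -m pendant '[{"dx":-0.007,"dy":0.04,"dz":0,"wx":0,"wy":0,"wz":0},{"dx":-0.012,"dy":0.065,"dz":0,"wx":0,"wy":0,"wz":0},{"dx":-0.012,"dy":0.065,"dz":-0.005,"wx":0,"wy":0,"wz":0},{"dx":-0.012,"dy":0.065,"dz":-0.005,"wx":0,"wy":0,"wz":0}]'; python3 st.py; python3 - <<'E'
from h import *
from workcell import read_camera
W=cal('wrist');print(W[1]);a=read_camera('wrist');cv2.imwrite('pics/wrist13.png',a)
cv2.imwrite('pics/w13z.png',cv2.resize(a[170:370,220:440],None,fx=3,fy=3,interpolation=cv2.INTER_CUBIC))
E
```

```text
time_s: 16.4
position: [0.5816, 0.1135, 0.093]
tcp_rot: [2.007, 2.414, 0.002]
force: [0.3, -0.3, 0.6]
grip_width: -0.0001
t 16.4 pos [0.5816 0.1135 0.093 ] fix mm [ 1.3 18.8] yaw_y 10.5 tilt [ 0.003 -0.    -1.   ] F [ 0.3 -0.3  0.6] q [-0.01  0.58  1.38 -0.    1.18 -0.19] grip -0.0001
[0.56797158 0.18455883 0.23504011]
```

View pics/w13z.png

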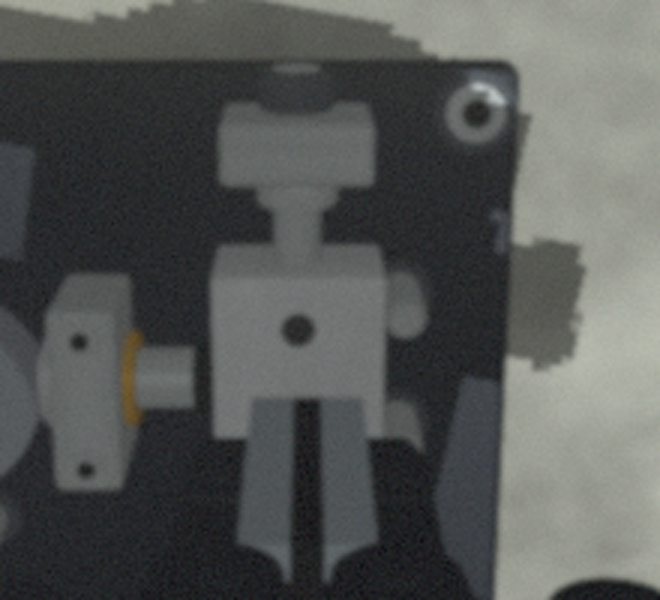

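View pics/wrist13.png

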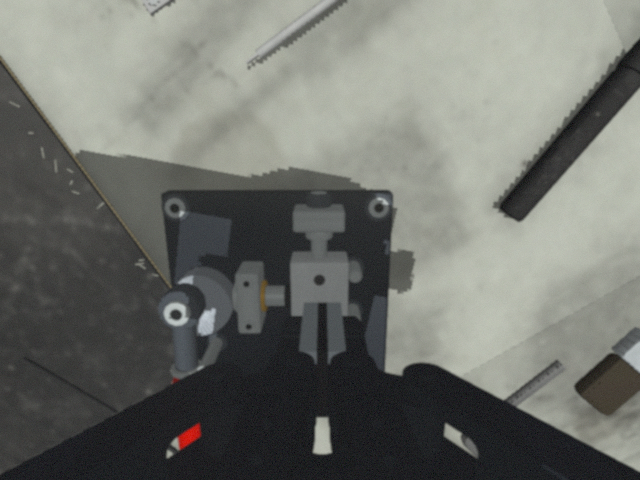

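From the +y side, the screw tip lands on the block's end face (zoom (298,262)) with no gap. The pins touch the block's side and the pad is pressed on it. Now I'll withdraw and hand in.

```bash
python3 -m pendant '[{"dx":0,"dy":0,"dz":0.04,"wx":0,"wy":0,"wz":0},{"dx":0,"dy":0,"dz":0.08,"wx":0,"wy":0,"wz":0},{"dx":0,"dy":0,"dz":0.12,"wx":0,"wy":0,"wz":0},{"dx":0,"dy":0,"dz":0.12,"wx":0,"wy":0,"wz":0},{"dx":0,"dy":0,"dz":0.12,"wx":0,"wy":0,"wz":0}]'; python3 st.py; python3 -c "
from workcell import order; print(order.job_done())"
```

```text
time_s: 16.95
position: [0.5815, 0.1125, 0.2126]
tcp_rot: [2.01, 2.412, 0.002]
force: [0.0, -0.7, -0.3]
grip_width: -0.0002
t 16.95 pos [0.5815 0.1125 0.2126] fix mm [ 1.  17.9] yaw_y 10.4 tilt [ 0.003 -0.    -1.   ] F [ 0.  -0.7 -0.3] q [-0.01  0.47  1.21 -0.    1.46 -0.19] grip -0.0002
the job is handed in; nothing more can be done
None
```

The block is clamped and I handed the job in at about 17 s. With the gripper shut, I pushed the block along the plate until it met the stop screw: the force rose to about 10 N while the finger stood still. I then pushed the lever round until it stopped hard against its pin, at about 17 N along the push and 20 N in all with no further motion. I backed off and lifted clear.

**Last checks:**
- **Lever:** it measured 269.7° against 270° for home, and in the pictures it sits against the stop pin.
- **Block:** it measured x ≈ +0.1 mm, y ≈ -1.1 mm and -0.4° yaw. The y value alone would suggest a gap of about 1 mm at the screw, though the measurement is only good to 1–2 mm. A close wrist view from the screw side showed the tip on the block's end face with no gap.
- **Other things on the bench:** the before-and-after top pictures showed no change at the loose objects. The differences were at the fixture and along the lower and right edges, where the robot and its shadow were in view. I took them to be that, and did not check them further.

The first move command was refused because its rows left out some values. Nothing moved as a result.

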